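Clamp a maple block under the spring hold-down

ROBOT

A 6-joint arm with a two-finger parallel gripper is mounted at the origin on the work surface. World frame = base frame: x ahead of the robot, y to its left, z up, the work surface at z = 0. Lengths are in m, angles in degrees, forces in N, time in s.
With the tool pointing down it reaches from about 0.325 to 0.85 m from the base axis. Payload 15.5 kg.
Tool frame: the origin (TCP) lies at the very end of the fingers, on their centre line; the grasp point (between the pads) lies arm.grip_depth behind it (arm.grip_depth is the distance from the TCP to the grasp point, in m); z points along the fingers, y is the direction in which the jaws open and shut (so a half turn about z gives the same grasp; the last joint's range is limited). The gripper opens to 91 mm and grips with 3 to 60 N. Pads are 32 mm wide; open, the fingers measure 118 mm over their backs; the gripper's body (76 mm by 178 mm) begins 60 mm behind the grasp point.
Start: joints at [58.757, 28.281, 77.091, -0, 74.628, -5.472], TCP at [0.272, 0.563, 0.18] pointing down, gripper open.
Joint ranges: [-166.48, 166.48], [-47.26, 123.95], [12.59, 153.08], [-70.14, 250.14], [6.76, 159.57], [-176.63, 176.63]. Speed limits (degrees/s): [108.29, 108.29, 147.25, 172.46, 172.46, 172.46].

INTERFACE

Orientations are given as a 3x3 rotation matrix whose columns are the frame's x, y, z axes.
In Python, from rig import arm gives the robot as it stands. Calls block until the motion is done:
- arm.move_to(position, orientation): joint-space move of the TCP to a pose.
- arm.move_l(position, orientation=None, feed=0.15): straight line of the TCP; orientation=None keeps the orientation; feed is the mean speed in m/s.
- arm.move_joints(angles): joint-space move.
- arm.grip(opening): finger opening in m; the grip force is fixed at half the most; returns when the fingers have stopped.
- arm.sleep(seconds).
- arm.solve_ik(position, orientation): joint angles nearest the present ones, or None.
- arm.snapshot(name): name is "side" or "top"; returns the picture (420x560x3 uint8, red, green, blue); there is no depth.
- arm.get_calibration(name): a dict with "intrinsics" (3x3 intrinsics, pixels), "k1" (the pictures are not rectified: a ray, as slopes to the right and down, at radius r is drawn at 1 + k1 r^2 times it, then the intrinsics apply), "cam_to_world" (4x4, takes a point from camera to world coordinates). Camera axes: x right, y down, z forward; pixel columns grow to the right and rows downward; lengths in m; the calibration is good to about 2 mm. A picture is of the moment at which its call begins. get_calibration takes no time and is no camera call.
A pose or a line that the arm cannot do raises arm.Unreachable and nothing moves.
- arm.sign_off(): hands the job in, once; it reports no verdict.
Readings, each from a call of its own:
- arm.current_t(): time.
- arm.current_joint_positions(): joint angles.
- arm.current_dq(): joint speeds.
- arm.current_tau(): joint torques, N m.
- arm.current_ee_pos(): TCP position.
- arm.current_tool_rot(): TCP orientation.
- arm.current_force(): force on the tool from outside, world axes, zero at the start.
- arm.current_torque(): the same for the moment, N m.
- arm.current_width(): finger opening in m.
Only numpy, scipy, OpenCV 4.12 (cv2) and the standard library are available. Lean on these libraries where they do the work, as an engineer would, in place of code of your own. Each camera call takes 0.05 s, during which the arm holds its last target.

TASK

Load the maple block into the violin maker's spring hold-down: with one fingertip press the long ribbed treadle down and keep it down so that the flap stays up, and meanwhile with the other fingertip push the block along the deck, under the flap, fully home against the end stop. Then let the treadle come up so that the flap clamps the block, and move clear. Do not lift or tip the block, and leave the other things where they are.

Things in the scene. Friction and masses are not known exactly. Their poses are not given: they have to be found in the camera images.
- fixture: plywood board with the spring hold-down, fixed to the table. 'Fixture' coordinates below are its own, in mm: origin at table level, x = direction in which the block is pushed (within 0.4 rad of straight away from the robot), y left, z up. Board x -116..106, y -81..83; its top, the deck, at z 12. On a shaft, as one rigid rocker: treadle right of it, flap left of it over the channel
- home (a point): where the centre of the block's underside is when home: fixture x 45, y 45, z 12 (fixture's axes). The channel here lies between fences with inner faces at y 19 and 71, x 5..92, 14 above the deck; end stop face at x 90, 20 above the deck
- shaft (a point): middle of the 10 mm steel shaft, fixture x -8, y 0, z 40. It runs along fixture x from -111 to 94 in three bearing blocks (x -111, 30, 94; y -11..7; up to z 50), between the treadle and the channel
- block: maple block 90 x 46 x 24 high, origin at the centre of its underside, x along its length (within 0.03 rad of fixture x at the start). It starts flat on the deck, its front 15 to 35 mm into the channel and short of the flap; its rear end is free. 50 to 100 g
- rocker (a joint): rad: 0 = flap shut (spring), grows as the treadle goes down and the flap up, 0.68 = treadle on its stop. The flap clears the block from about 0.45 on; resting on the block it reads about 0.36. At the treadle's middle it takes about 4 N to start and 8 N fully down; let go, it springs back within about half a second
- treadle (a point): ribbed aluminium plate 120 (along x) x 44 x 4, fixture x -105..15; point: centre of its top face. At rest it slopes up to the right: middle y -51, z 54, outer edge z 67. Pressed to 0.62 rad it is level: y -72..-28, top z 22; on its stop the middle is at z 19. A fingertip can slide along it in x and keep it down
- rib (a point): point on the treadle's top at its middle (y) and at its near end, fixture x -95, moving with it. With one fingertip holding the treadle's middle at z 19 to 24, the other, about 95 mm to the left over the channel's middle (y 45), is 7 to 12 mm above the deck, at the right height to push the block's rear end
- flap (a point): aluminium flap 30 (along x) x 72 with a wooden shoe under its left half; point: centre of the shoe's underside (shut: fixture x 63, y 53, z 22). Shoe x 48..78, when shut y 40..66, underside 10 above the deck, so it bars the 24 high block. Fully open the left edge is at z 87. A block that is home has its rear end at x 0, well outside the flap
- spool: turned wooden spool, 28 dia x 46 high, stands on the far right corner of the fixture's board, behind the treadle (bystander, sizes in mm, origin under its centre)
- plane: small brass finger plane, 55 x 24, about 34 high, left of the fixture (bystander, sizes in mm, origin under its centre)
- jar: amber glass jar, 48 dia x 62 high, left of the fixture (bystander, sizes in mm, origin under its centre)
- offcut: loose wooden strip 130 x 34 x 20 on the right of the table, not the work block (bystander, sizes in mm, origin under its centre)
- pot: white ceramic cup, 72 dia x 75 high (bystander, sizes in mm, origin under its centre)
- chisel: wood-handled chisel, 205 long, lying (bystander, sizes in mm, origin under its centre)
- brush: brush, lying (bystander, sizes in mm, origin under its centre)
Things that resemble listed ones, but are neither listed nor needed, are in the scene too. What is shaped like the block but grey, orange or red is not meant.

How it is judged:
By the outcome, as a careful person would: the job done as asked, in the order asked, and still so for the second after the job is handed in, with the robot touching nothing.
It also fails if it takes over 38 s, if anything falls off the work surface, if the arm or the gripper's body presses on something with over 40 N, if the wrist force passes 120 N, or if a joint passes its speed limit or range.

## Working session

There is one attempt and no reset: what is moved stays moved. The work goes in short steps, each a Python script; the robot and the scene stay as the last script left them, time stands still between calls to the robot, and variables do not carry over. Pictures are saved under pics/ and viewed, and the job is handed in when it is done.

```bash
ls; mkdir -p pics
python3 - <<'E'
from rig import arm
import cv2,numpy as np
for n in("side","top"):
    im=arm.snapshot(n); cv2.imwrite(f"pics/{n}0.png",im[:,:,::-1])
    c=arm.get_calibration(n); print(n,np.round(c["intrinsics"],1).tolist(),c["k1"],np.round(c["cam_to_world"],3).tolist())
print(arm.current_t(),arm.grip_depth,arm.current_width(),arm.current_tool_rot())
E
```

```text
pics
side [[410.8, 0.0, 279.3], [0.0, 410.8, 215.8], [0.0, 0.0, 1.0]] 0.005858775962569002 [[0.907, -0.29, 0.306, 0.25], [-0.421, -0.623, 0.66, -0.678], [-0.001, -0.727, -0.687, 0.76], [0.0, 0.0, 0.0, 1.0]]
top [[421.1, 0.0, 277.4], [0.0, 421.1, 202.8], [0.0, 0.0, 1.0]] -0.1276652093725714 [[0.089, -0.972, 0.217, 0.292], [-0.996, -0.085, 0.025, -0.012], [-0.006, -0.218, -0.976, 1.24], [0.0, 0.0, 0.0, 1.0]]
0.1 0.0188 0.0910194580376103 [[-9.00533245e-01  4.34786794e-01 -5.64550655e-04]
 [ 4.34787145e-01  9.00532798e-01 -9.04380464e-04]
 [ 1.15183699e-04 -1.05988404e-03 -9.99999432e-01]]
```

View pics/top0.png

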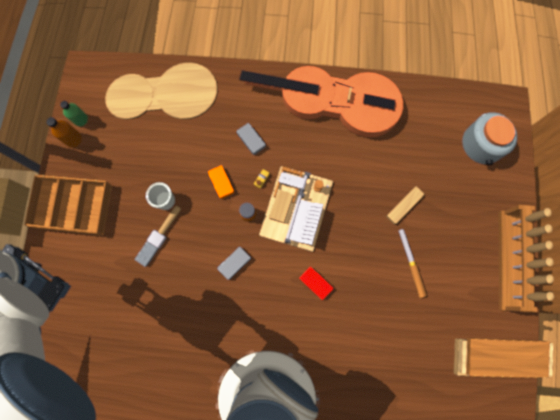

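View pics/side0.png

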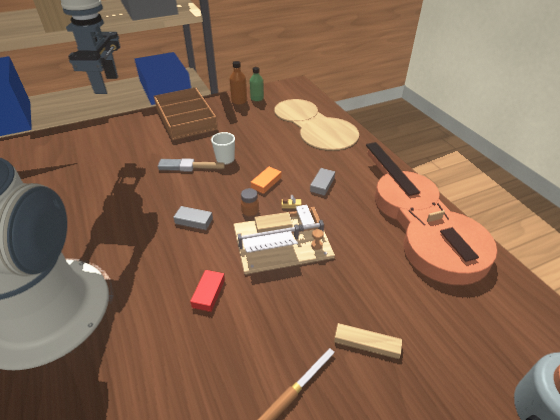

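The fixture sits at about (297,208) in the top view and (283,238) in the side view. I'll enlarge both.

Run:
```python
import cv2
a=cv2.imread("pics/top0.png")[155:260,235:345]; cv2.imwrite("pics/t0c.png",cv2.resize(a,None,fx=5.6,fy=5.6,interpolation=cv2.INTER_CUBIC))
a=cv2.imread("pics/side0.png")[180:280,225:345]; cv2.imwrite("pics/s0c.png",cv2.resize(a,None,fx=6,fy=6,interpolation=cv2.INTER_CUBIC))
```

```text
(no output)
```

View pics/t0c.png

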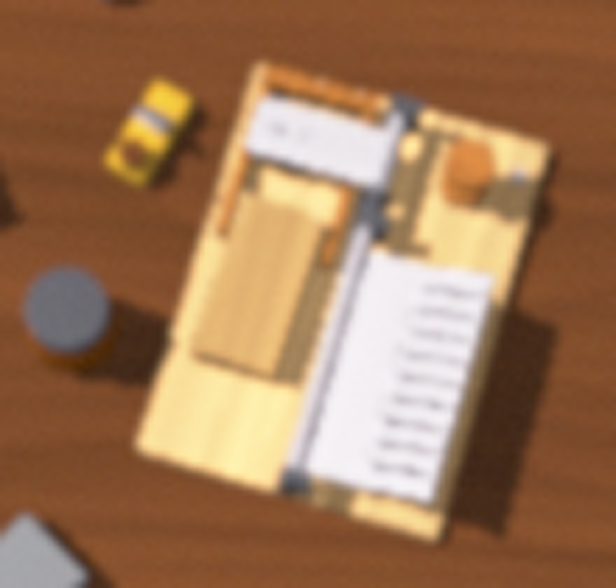

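View pics/s0c.png

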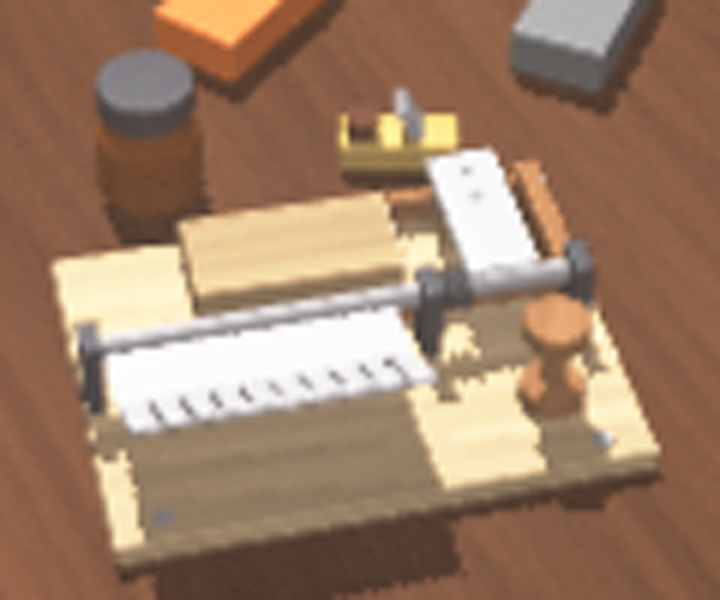

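```bash
cat > h.py <<'E'
import numpy as np,cv2
from rig import arm
def ray(n,uv):
    c=arm.get_calibration(n);K=np.array(c["intrinsics"]);T=np.array(c["cam_to_world"])
    d=cv2.undistortPoints(np.array(uv,float).reshape(-1,1,2),K,np.array([c["k1"],0,0,0.])).reshape(-1,2)
    # note convention: drawn = (1+k1 r^2)*ray = OpenCV's
    D=np.c_[d,np.ones(len(d))]@T[:3,:3].T
    return T[:3,3],D
def plane(n,uv,z):
    o,D=ray(n,uv); return o+D*((z-o[2])/D[:,2])[:,None]
def rigid(F,W):
    a=F-F.mean(0);b=W-W.mean(0)
    th=np.arctan2((a[:,0]*b[:,1]-a[:,1]*b[:,0]).sum(),(a*b).sum())
    R=np.array([[np.cos(th),-np.sin(th)],[np.sin(th),np.cos(th)]])
    t=W.mean(0)-R@F.mean(0); return th,R,t
E
python3 - <<'E'
from h import *
crop=lambda p,s,o:(np.array(p,float)+.5)/s-.5+np.array(o)
tp=crop([(258,62),(552,142),(440,540),(138,450)],5.6,(235,155))
F=np.array([(106,83),(106,-81),(-116,-81),(-116,83)])/1e3
W=plane("top",tp,.012)[:,:2]
th,R,t=rigid(F,W);print("top",th,t,((W-(F@R.T+t))*1e3).round(1).tolist())
sp=crop([(660,450),(118,555),(52,264)],6,(225,180))
F2=F[[1,2,3]];W2=plane("side",sp,.012)[:,:2]
th2,R2,t2=rigid(F2,W2);print("side",th2,t2,((W2-(F2@R2.T+t2))*1e3).round(1).tolist())
Fa=np.r_[F,F2];Wa=np.r_[W,W2];th,R,t=rigid(Fa,Wa);print("both",th,t)
b=crop([(243,195),(195,352),(282,378),(325,222)],5.6,(235,155))
print("block top",((plane("top",b,.036)[:,:2]-t)@R*1e3).round(1).tolist())
b=crop([(200,300),(197,280),(180,222),(386,195)],6,(225,180))
print("block side",((plane("side",b,.036)[:,:2]-t)@R*1e3).round(1).tolist())
np.savez("fix.npz",th=th,R=R,t=t)
for x in(-92,-14):
  p=R@np.array([x/1e3,-.003])+t; fx=np.r_[R[:,0],0];fy=np.r_[R[:,1],0]
  for s in(1,-1):
    O=np.c_[-fx*1,fy,[0,0,-1]] if s>0 else np.c_[fx,-fy,[0,0,-1]]
    print(p,np.linalg.det(O),arm.solve_ik(np.r_[p,.02],O))
E
```

```text
top -0.19974916505029106 [ 0.56089538 -0.04029187] [[-0.1, 0.5], [1.4, -1.2], [-1.0, -0.0], [-0.2, 0.7]]
side -0.1959215884783948 [ 0.55866105 -0.0399364 ] [[-0.7, 0.6], [0.0, -0.7], [0.7, 0.1]]
both -0.1989186647514295 [ 0.55996133 -0.04019683]
block top [[26.9, 68.2], [-60.9, 68.3], [-61.2, 21.1], [25.0, 22.7]]
block side [[-62.7, 22.8], [-61.6, 34.6], [-61.8, 70.8], [28.0, 66.5]]
[ 0.46918266 -0.0249576 ] 1.0 [-1.03325175e+01  3.01636382e+01  1.08372930e+02 -2.54444375e-14
  4.14634319e+01 -8.89353176e+01]
[ 0.46918266 -0.0249576 ] 1.0 [-1.03325175e+01  3.01636382e+01  1.08372930e+02 -2.54444375e-14
  4.14634319e+01  9.10646824e+01]
[ 0.54564457 -0.04037114] 1.0 [-1.04851769e+01  3.41915688e+01  9.75210296e+01 -2.54444375e-14
  4.82874017e+01 -8.90879770e+01]
[ 0.54564457 -0.04037114] 1.0 [-1.04851769e+01  3.41915688e+01  9.75210296e+01 -2.54444375e-14
  4.82874017e+01  9.09120230e+01]
```

The candidates for the block, by top-view pixels, are:
- the maple piece in the channel at (283,206)
- the offcut at (405,205)
- the grey ones at (251,139) and (234,263)
- the orange one at (221,181)
- the red one at (317,284)

The crop confirms the channel piece. It is maple, lies flat on the deck, measures about 88x47 mm, and spans fixture x -61 to 28. The two views agree on the fixture to about 2 mm. Next I'll move above the fixture, then press.

```bash
cat >> h.py <<'E'
try:
    _f=np.load("fix.npz");FR,Ft,Fth=_f["R"],_f["t"],float(_f["th"])
    fx=np.r_[FR[:,0],0];fy=np.r_[FR[:,1],0];ORI=np.c_[-fx,fy,[0,0,-1.]]
    def P(x,y,z): return np.r_[FR@np.array([x,y])/1e3+Ft,z/1e3]
    def st(tag=""):
        p=arm.current_ee_pos();q=FR.T@(np.array(p[:2])-Ft)*1e3
        f=np.array(arm.current_force());print(tag,round(arm.current_t(),2),"fix",q.round(1),"z",round(p[2]*1e3,1),"F fix",(FR.T@f[:2]).round(1),f[2].round(1),"w",round(arm.current_width()*1e3,1))
    def pic(n,name,box,s):
        im=arm.snapshot(n)[:,:,::-1];x0,y0,x1,y1=box
        cv2.imwrite("pics/"+name,cv2.resize(im[y0:y1,x0:x1],None,fx=s,fy=s,interpolation=cv2.INTER_CUBIC))
except FileNotFoundError: pass
E
python3 - <<'E'
from h import *
arm.move_to(P(-85,-3,150),ORI); arm.grip(.0825); st()
arm.move_l(P(-85,-3,85),feed=.1); st()
pic("side","s1.png",(205,130,345,280),4);pic("top","t1.png",(235,155,345,260),5.5)
E
```

```text
2.7 fix [-85.   -2.8] z 150.0 F fix [ 0.4 -0.2] -0.5 w 82.7
 3.5 fix [-84.7  -3. ] z 85.4 F fix [-0.9  0. ] 0.1 w 82.9
```

View pics/s1.png

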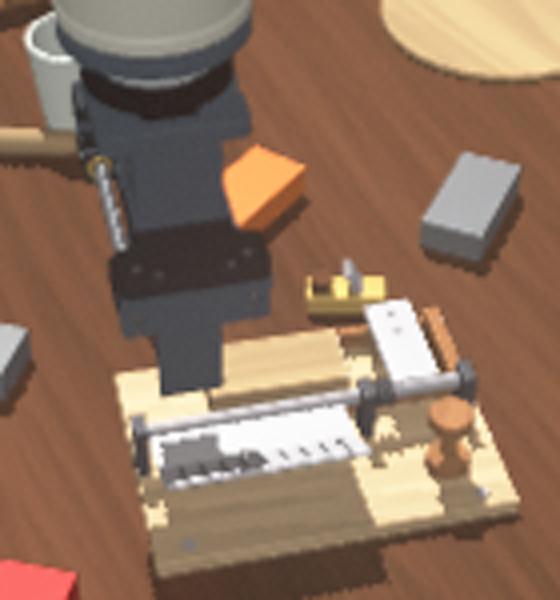

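View pics/t1.png

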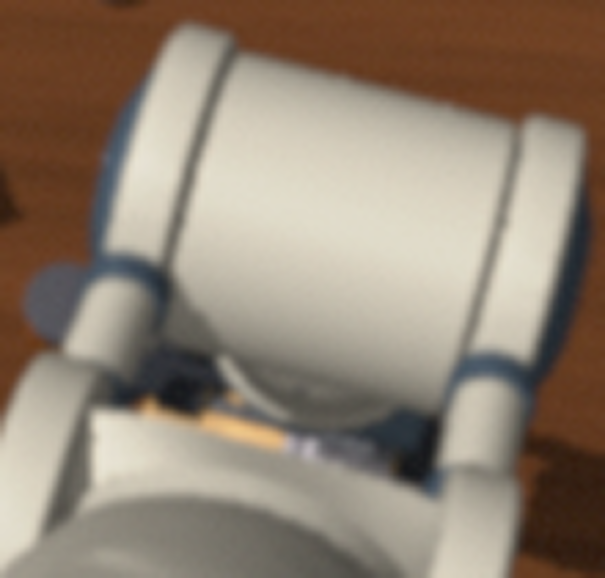

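The side view shows the right fingertip from (160,390) to (222,388) in the crop, above the near half of the treadle. The block is untouched and the top view is blocked by the arm. I'll check the fingertip position, then press.

Run:
```python
from h import *
w=plane("side",[(245,227.5),(260.3,227)],.085)[:,:2];print("tip in fixture",((w-Ft)@FR*1e3).round(1).tolist())
arm.move_l(P(-85,-3,60),feed=.06); st()
arm.move_l(P(-85,-3,40),feed=.06); st()
arm.move_l(P(-85,-3,21.5),feed=.05); st()
pic("side","s2.png",(205,130,345,280),4)
```

```text
tip in fixture [[-98.3, -11.5], [-63.5, -18.2]]
 4.17 fix [-85.2  -3. ] z 59.7 F fix [ 0.  -0.5] 0.3 w 82.5
 4.65 fix [-85.2  -3. ] z 39.7 F fix [-0.4  0.3] 0.4 w 82.4
 5.17 fix [-85.2  -2.9] z 21.3 F fix [0.5 0.6] -0.3 w 82.8
```

View pics/s2.png

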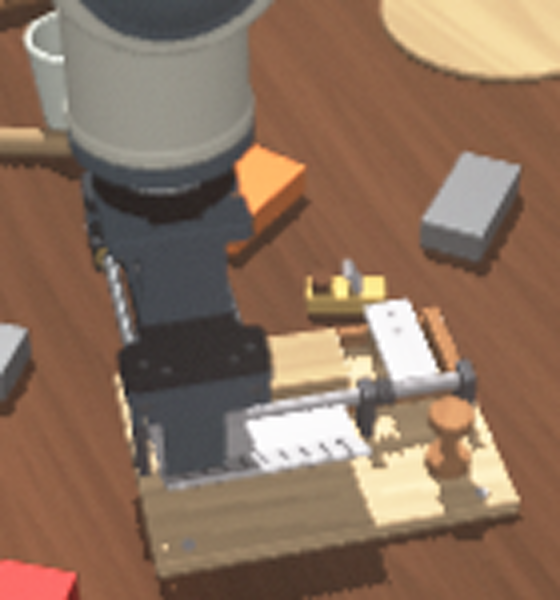

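Run:
```python
from h import *
print(np.round(arm.current_tool_rot(),3).tolist(), np.round(ORI,3).tolist(), arm.current_ee_pos(),arm.current_joint_positions())
def proj(n,X):
    c=arm.get_calibration(n);T=np.linalg.inv(np.array(c["cam_to_world"]))
    return cv2.projectPoints(np.array(X),cv2.Rodrigues(T[:3,:3])[0],T[:3,3],np.array(c["intrinsics"]),np.array([c["k1"],0,0,0.]))[0].reshape(-1,2)
Q=[(x,y,z) for z in(85,21.5) for y in (-57,-44,51,38) for x in (-101,-69)]
for q,p in zip(Q,proj("side",[P(*q) for q in Q])): print(q,((p-[205,130])*4).round())
Q=[(-105,-68,67),(15,-68,67),(-105,-30,40),(15,-30,40)]
for q,p in zip(Q,proj("side",[P(*q) for q in Q])): print("tre",q,((p-[205,130])*4).round())
pic("side","s3.png",(225,200,315,265),8.5);st()
```

```text
[[-0.98, 0.198, -0.0], [0.198, 0.98, 0.0], [0.0, 0.0, -1.0]] [[-0.98, 0.198, 0.0], [0.198, 0.98, 0.0], [-0.0, 0.0, -1.0]] [ 0.47591996 -0.02624916  0.02145447] [-1.03445421e+01  3.03527958e+01  1.07353214e+02  8.15728971e-03
  4.23154006e+01 -8.89508437e+01]
(-101, -57, 85) [169. 447.]
(-69, -57, 85) [225. 437.]
(-101, -44, 85) [165. 430.]
(-69, -44, 85) [221. 421.]
(-101, 51, 85) [138. 320.]
(-69, 51, 85) [190. 312.]
(-101, 38, 85) [141. 334.]
(-69, 38, 85) [194. 326.]
(-101, -57, 21.5) [175. 520.]
(-69, -57, 21.5) [229. 511.]
(-101, -44, 21.5) [171. 504.]
(-69, -44, 21.5) [224. 495.]
(-101, 51, 21.5) [144. 394.]
(-69, 51, 21.5) [194. 385.]
(-101, 38, 21.5) [148. 408.]
(-69, 38, 21.5) [198. 400.]
tre (-105, -68, 67) [168. 484.]
tre (15, -68, 67) [373. 447.]
tre (-105, -30, 40) [159. 467.]
tre (15, -30, 40) [355. 433.]
 5.27 fix [-85.1  -3. ] z 21.6 F fix [ 1.  -0.5] -0.1 w 82.4
```

View pics/s3.png

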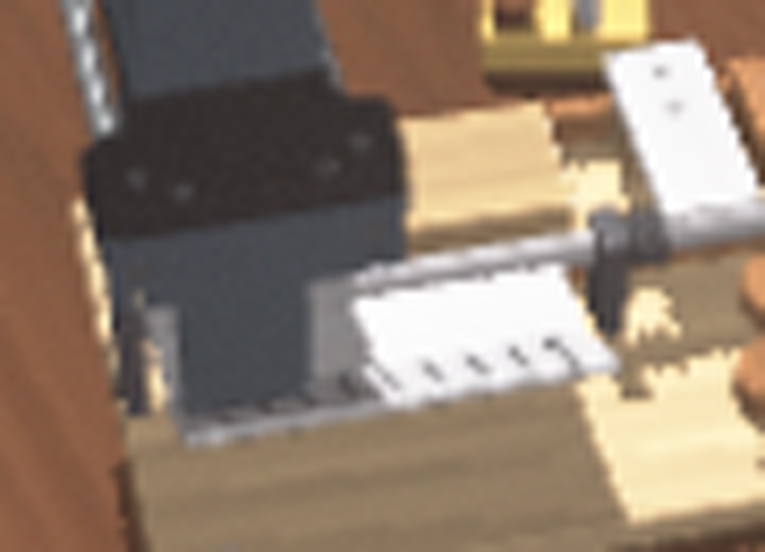

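```bash
cat >> h.py <<'E'
def proj(n,X):
    c=arm.get_calibration(n);T=np.linalg.inv(np.array(c["cam_to_world"]))
    return cv2.projectPoints(np.array(X,float),cv2.Rodrigues(T[:3,:3])[0],T[:3,3],np.array(c["intrinsics"]),np.array([c["k1"],0,0,0.]))[0].reshape(-1,2)
E
python3 - <<'E'
from h import *
y=np.array([.435,.9005,0]);x=np.array([-.9,.435,0])
c=np.array([.272,.563,.18])
for n in("side","top"):
    im=cv2.imread(f"pics/{n}0.png")
    for s,sy in((1,.052),(-1,-.052)):
        for h in (0,.045):
            print(n,sy,h,proj(n,[c+y*sy+[0,0,h]-x*.016,c+y*sy+[0,0,h]+x*.016]).round().tolist())
    a=im[0:130,50:170] if n=="side" else im[230:330,0:110]
    cv2.imwrite(f"pics/{n}0g.png",cv2.resize(a,None,fx=4.5,fy=4.5,interpolation=cv2.INTER_CUBIC))
E
```

```text
side 0.052 0 [[121.0, 88.0], [111.0, 88.0]]
side 0.052 0.045 [[117.0, 73.0], [106.0, 73.0]]
side -0.052 0 [[110.0, 104.0], [99.0, 104.0]]
side -0.052 0.045 [[106.0, 90.0], [94.0, 90.0]]
top 0.052 0 [[47.0, 265.0], [40.0, 275.0]]
top 0.052 0.045 [[38.0, 263.0], [31.0, 274.0]]
top -0.052 0 [[77.0, 286.0], [70.0, 297.0]]
top -0.052 0.045 [[68.0, 286.0], [61.0, 297.0]]
```

View pics/side0g.png

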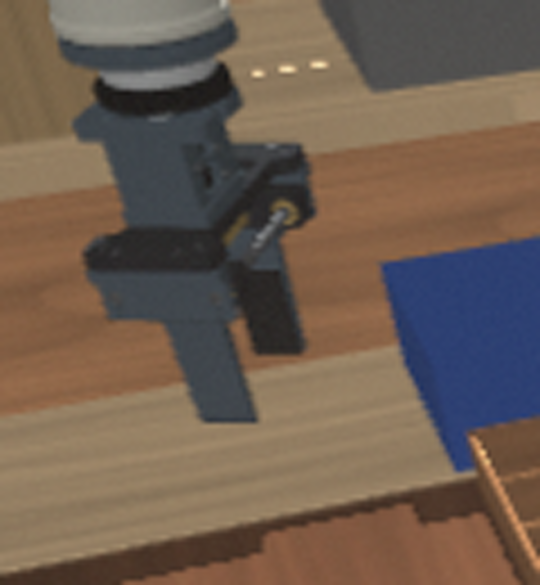

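View pics/top0g.png

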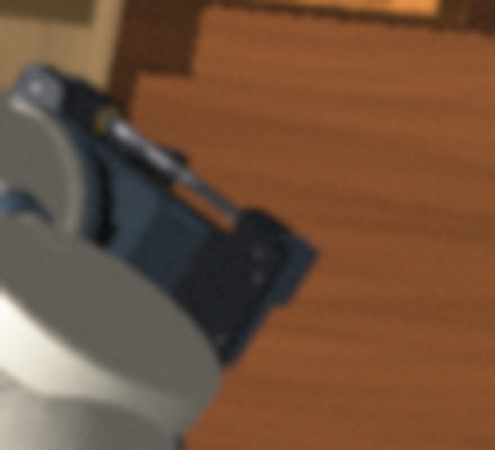

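Run:
```python
from h import *
# measured tip corners (outer bottom edge of right finger), s1 (TCP z85) and s3 (TCP z21.5)
A={"s1 z85":[(205+160/4,130+391/4),(205+222/4,130+387/4)],"s3 z21":[(225+182/8.5,200+408/8.5),(225+300/8.5,200+398/8.5)]}
for k,uv in A.items():
  for z in (21,55,60,65,85,115,120,125,130):
    print(k,z,((plane("side",uv,z/1e3)[:,:2]-Ft)@FR*1e3).round(1).tolist())
j=plane("top",[(235+67/5.6,155+308/5.6)],.062)[:,:2];print("jar",((j-Ft)@FR*1e3).round())
```

```text
s1 z85 21 [[-90.9, 51.6], [-51.9, 45.9]]
s1 z85 55 [[-95.0, 17.7], [-57.7, 12.2]]
s1 z85 60 [[-95.5, 12.7], [-58.6, 7.3]]
s1 z85 65 [[-96.1, 7.7], [-59.4, 2.3]]
s1 z85 85 [[-98.5, -12.3], [-62.8, -17.5]]
s1 z85 115 [[-102.0, -42.3], [-67.9, -47.3]]
s1 z85 120 [[-102.6, -47.3], [-68.8, -52.2]]
s1 z85 125 [[-103.2, -52.3], [-69.7, -57.2]]
s1 z85 130 [[-103.8, -57.3], [-70.5, -62.1]]
s3 z21 21 [[-99.7, -17.5], [-66.3, -21.6]]
s3 z21 55 [[-103.3, -48.2], [-71.4, -52.2]]
s3 z21 60 [[-103.8, -52.8], [-72.2, -56.7]]
s3 z21 65 [[-104.4, -57.3], [-72.9, -61.2]]
s3 z21 85 [[-106.5, -75.4], [-76.0, -79.2]]
s3 z21 115 [[-109.7, -102.6], [-80.5, -106.2]]
s3 z21 120 [[-110.2, -107.1], [-81.2, -110.7]]
s3 z21 125 [[-110.7, -111.6], [-82.0, -115.2]]
s3 z21 130 [[-111.3, -116.2], [-82.8, -119.7]]
jar [[-63. 134.]]
```

There's a mismatch. The TCP reads z 21, but the force is zero and the treadle hasn't moved. The side view puts the real fingertip at z of about 61, right finger edge at y -57 and x -103 to -71, so the tips are about 40 mm above the reported TCP. I'll feel downwards in small, force-guarded steps.

Run:
```python
from h import *
for z in (17,13,9,5,1,-3):
    try: arm.move_l(P(-85,-3,z),feed=.06)
    except arm.Unreachable as e: print("unreach",z,e);break
    st()
    if abs(arm.current_force()[2])>14: break
pic("side","s4.png",(205,130,345,280),4)
```

```text
5.52 fix [-84.7  -3. ] z 17.0 F fix [1. 1.] 4.4 w 82.4
 5.77 fix [-84.7  -3. ] z 13.1 F fix [1.  0.7] 4.3 w 82.5
 6.02 fix [-84.8  -3. ] z 9.1 F fix [2.  0.4] 4.4 w 82.2
 6.27 fix [-84.9  -3. ] z 5.2 F fix [ 0.7 -0.6] 5.6 w 82.7
 6.52 fix [-84.8  -2.9] z 1.2 F fix [2.2 1.3] 6.2 w 82.0
 6.77 fix [-84.8  -2.7] z -2.7 F fix [1.  4.9] 6.7 w 82.2
```

View pics/s4.png

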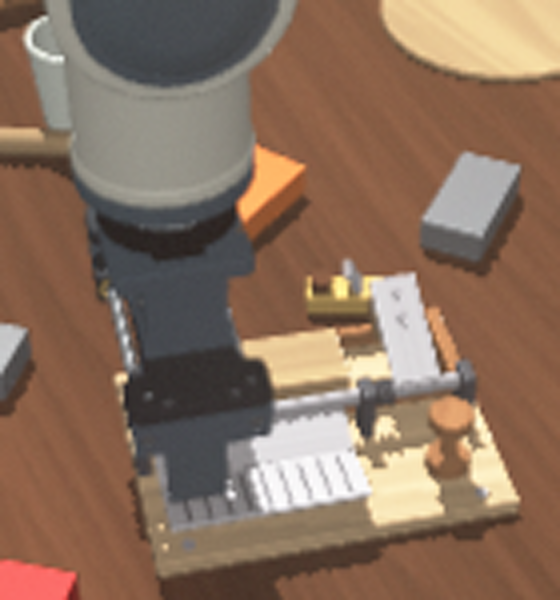

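The offset is confirmed: the treadle is going down and the flap is rising, with a load of about 4 to 7 N. I'll continue until it's near its stop.

Run:
```python
from h import *
for z in (-6,-9,-12,-14,-16,-18,-19,-20):
    try: arm.move_l(P(-85,-3,z),feed=.05)
    except arm.Unreachable as e: print("unreach",z,e);break
    st()
    f=arm.current_force()
    if abs(f[2])>14 or np.hypot(f[0],f[1])>12: break
pic("side","s5.png",(205,130,345,280),4)
```

```text
7.07 fix [-84.8  -2.6] z -5.6 F fix [1.8 5.8] 9.2 w 82.3
 7.32 fix [-84.8  -2.6] z -8.6 F fix [1.8 6.4] 9.5 w 82.5
 7.57 fix [-84.7  -2.6] z -11.6 F fix [2.  5.5] 10.7 w 82.5
 7.82 fix [-84.7  -2.6] z -13.5 F fix [0.1 5.1] 11.1 w 82.5
 8.07 fix [-84.6  -2.5] z -15.0 F fix [-1.6  8.3] 25.2 w 82.3
```

View pics/s5.png

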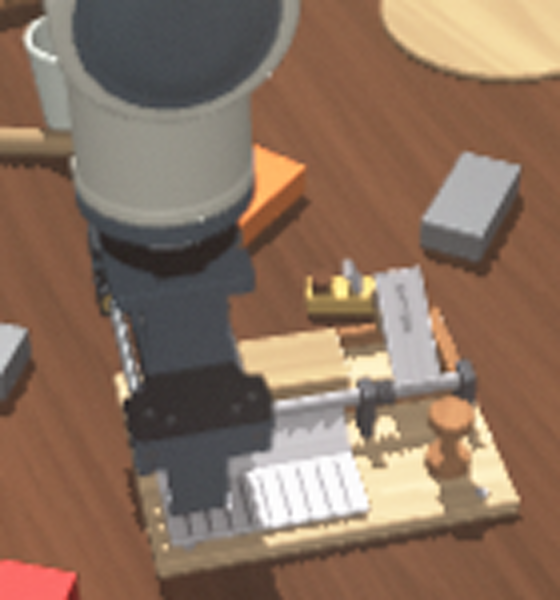

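Run:
```python
from h import *
print(np.round(arm.current_torque(),2))
arm.move_l(P(-85,-3,-13),feed=.05); st(); print(np.round(arm.current_torque(),2))
for z in(87,80,72): print(z,((proj("side",[P(48,55,z),P(78,55,z)])-[205,130])*4).round().tolist())
for z in(26,24,22,19): print(z,((proj("side",[P(-105,-72,z),P(15,-72,z)])-[205,130])*4).round().tolist())
for z in(28,24,20): print("tip",z,((proj("side",[P(-103,-57,z),P(-71,-57,z)])-[205,130])*4).round().tolist())
pic("side","s6.png",(225,190,315,270),8)
```

```text
[ 0.55  0.22 -0.04]
 8.37 fix [-84.8  -2.9] z -12.4 F fix [1.1 2.6] 9.1 w 82.0
[-0.02 -0.14  0.06]
87 [[373.0, 275.0], [419.0, 268.0]]
80 [[372.0, 284.0], [418.0, 277.0]]
72 [[372.0, 293.0], [418.0, 286.0]]
26 [[173.0, 536.0], [373.0, 499.0]]
24 [[173.0, 538.0], [373.0, 501.0]]
22 [[173.0, 540.0], [373.0, 504.0]]
19 [[173.0, 544.0], [372.0, 507.0]]
tip 28 [[171.0, 514.0], [225.0, 504.0]]
tip 24 [[172.0, 518.0], [225.0, 509.0]]
tip 20 [[172.0, 523.0], [225.0, 513.0]]
```

View pics/s6.png

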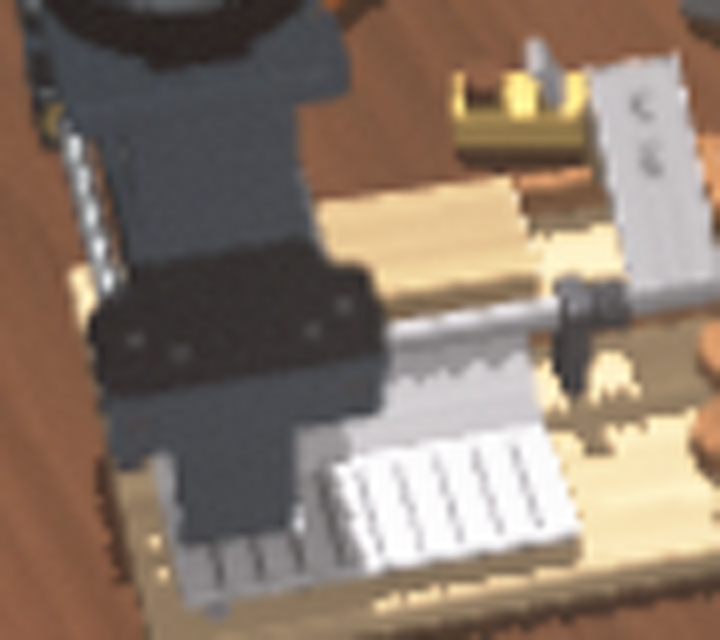

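At the stop (25 N) the flap edge was at z 87, fully open. I've backed off to 9 N, which puts the treadle level with the real tip at z of about 22. The block's front corner, (290,212) in the full picture, hasn't moved. Now I'll slide forward with a force guard.

Run:
```python
from h import *
for x in (-75,-65,-55,-45):
    arm.move_l(P(x,-3,-13),feed=.06); st()
    if (FR.T@np.array(arm.current_force())[:2])[0]<-12: break
pic("side","s7.png",(225,190,315,270),8)
```

```text
8.73 fix [-75.3  -3. ] z -12.7 F fix [-1.2 -0. ] 8.9 w 82.3
 9.05 fix [-65.3  -3.1] z -12.7 F fix [-0.1 -0.3] 6.9 w 82.0
 9.37 fix [-55.3  -3.1] z -12.7 F fix [-0.7 -1.3] 8.3 w 82.5
 9.68 fix [-45.3  -3.1] z -12.7 F fix [-0.4 -0.6] 7.4 w 82.9
```

View pics/s7.png

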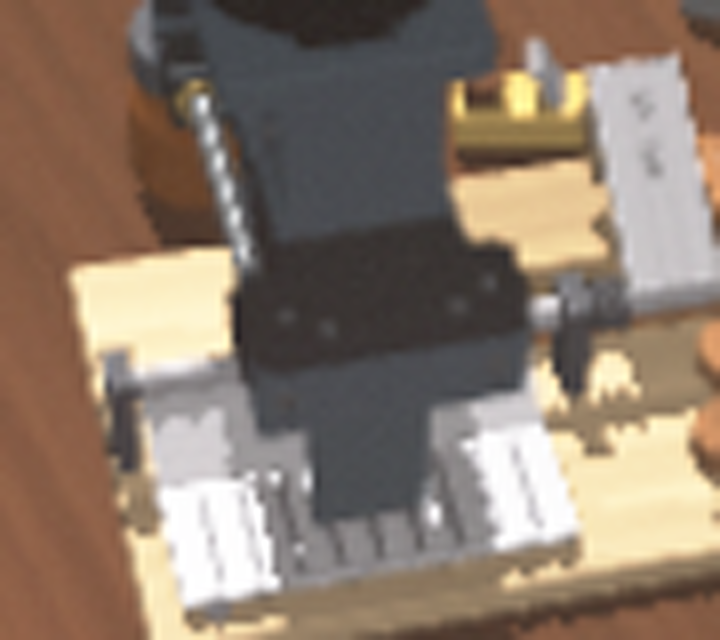

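The block is advancing, with its front now about (590,160) in the crop, and the flap is still up. I'll continue to the end stop.

Run:
```python
from h import *
for x in (-35,-27,-22,-19,-17,-15,-13.5,-12,-10.5,-9):
    arm.move_l(P(x,-3,-13),feed=.05); st()
    f=np.array(arm.current_force())
    if (FR.T@f[:2])[0]<-10 or f[2]>25: break
pic("side","s8.png",(225,180,325,270),7.5)
pic("top","t8.png",(235,155,345,260),5.5)
```

```text
10.08 fix [-35.5  -3.1] z -12.7 F fix [-1.1 -1.1] 8.0 w 82.8
 10.39 fix [-27.6  -3.1] z -12.8 F fix [-1.4 -0.9] 8.9 w 82.3
 10.64 fix [-22.9  -3.1] z -12.8 F fix [-2.2 -1. ] 8.2 w 82.5
 10.89 fix [-20.2  -3.1] z -12.8 F fix [-3.3 -1.1] 8.7 w 82.3
 11.14 fix [-18.5  -3.1] z -12.9 F fix [-4.7  0.7] 7.1 w 82.6
 11.39 fix [-17.2  -3.1] z -13.0 F fix [-7.5  0.5] 10.2 w 82.3
 11.64 fix [-17.2  -3. ] z -13.1 F fix [-13.1  -0.5] 13.7 w 82.5
```

View pics/s8.png

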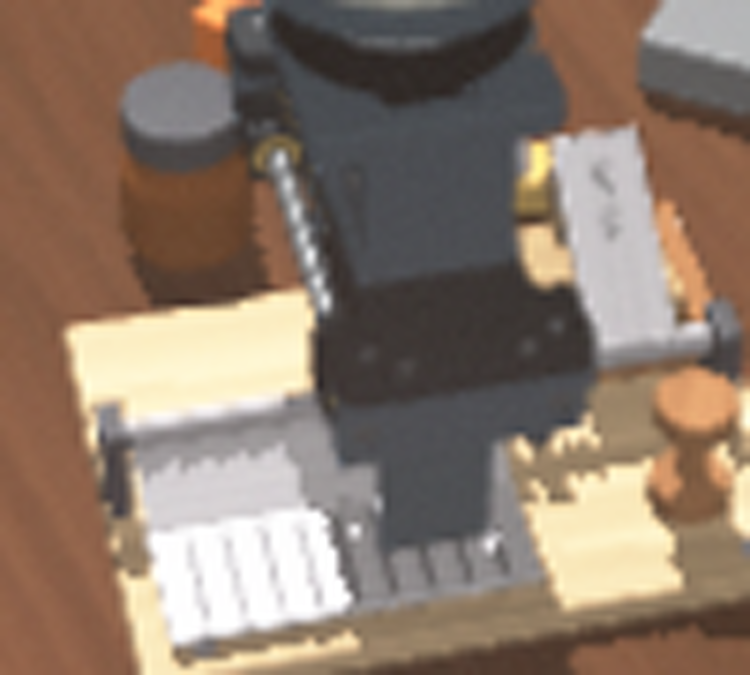

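View pics/t8.png

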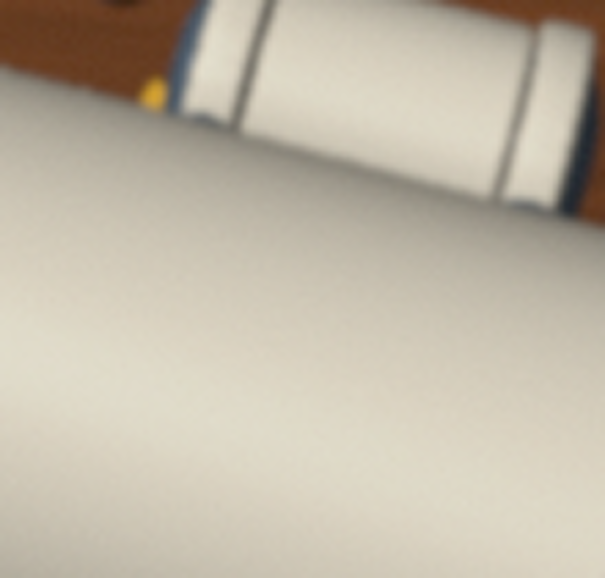

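Run:
```python
from h import *
print(np.round(arm.current_torque(),2)); st()
arm.move_l(P(-10.5,-3,-13),feed=.05); st();print(np.round(arm.current_torque(),2))
```

```text
[0.3  2.29 0.27]
 11.74 fix [-17.2  -3. ] z -13.1 F fix [-13.7   1. ] 14.6 w 82.8
 11.99 fix [-17.1  -3. ] z -13.4 F fix [-25.2  -0.3] 21.8 w 82.7
[1.19 4.19 1.1 ]
```

The block is hard against something at TCP x -17.1. The moment sign is that of a push on the left fingertip, which fits the end stop and an estimated block rear at x of about 0. I'll back off a few mm with the treadle still down, then let it rise.

Run:
```python
from h import *
arm.move_l(P(-17,-3,-13),feed=.03); st()
arm.move_l(P(-23,-3,-13),feed=.04); st()
arm.move_l(P(-23,-3,10),feed=.06); st()
arm.move_l(P(-23,-3,60),feed=.1); st()
arm.move_l(P(-23,-3,130),feed=.2); st()
pic("side","s9.png",(225,180,325,270),7.5)
```

```text
12.36 fix [-17.5  -3.1] z -12.6 F fix [-1.3  0.4] 8.1 w 82.9
 12.66 fix [-22.6  -3. ] z -12.3 F fix [1.7 0.6] 8.1 w 82.4
 13.19 fix [-23.2  -2.9] z 10.1 F fix [0.5 0.8] 0.7 w 82.8
 13.84 fix [-23.3  -3. ] z 59.6 F fix [-0.3 -0.1] 0.1 w 82.6
 14.34 fix [-23.2  -3. ] z 129.7 F fix [-0.6 -0.2] 0.1 w 82.7
```

View pics/s9.png

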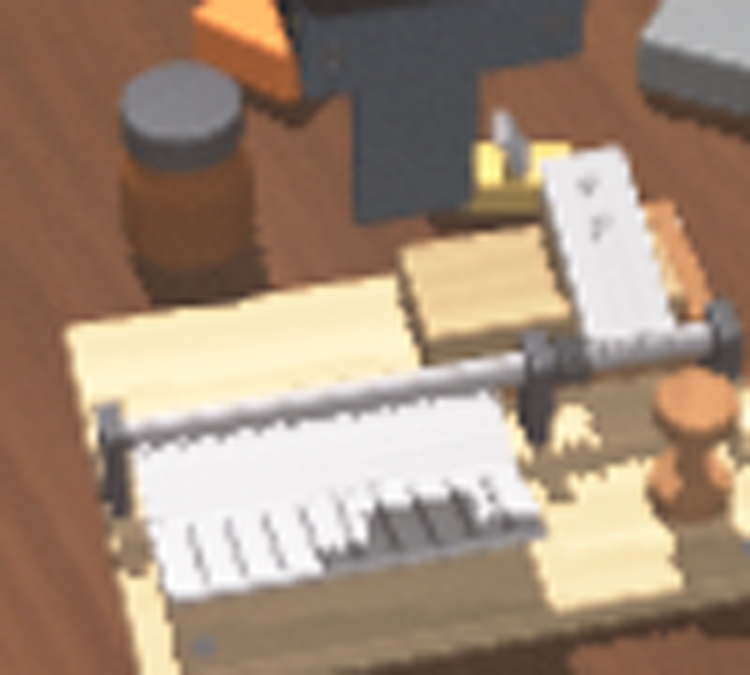

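The flap rests on the block and the treadle is half up. I'll move the arm away to the left and check both views.

Run:
```python
from h import *
arm.move_l(P(-23,-3,200),feed=.2)
arm.move_joints([58.757, 28.281, 77.091, 0, 74.628, -5.472]); st()
im=arm.snapshot("top")[:,:,::-1]; cv2.imwrite("pics/tF.png",im); im=arm.snapshot("side")[:,:,::-1]; cv2.imwrite("pics/sF.png",im)
a=cv2.imread("pics/tF.png")[155:260,235:345]; cv2.imwrite("pics/t10.png",cv2.resize(a,None,fx=5.6,fy=5.6,interpolation=cv2.INTER_CUBIC))
a=cv2.imread("pics/sF.png")[180:280,225:345]; cv2.imwrite("pics/s10.png",cv2.resize(a,None,fx=6,fy=6,interpolation=cv2.INTER_CUBIC))
for n in("t","s"):
  A=cv2.imread(f"pics/{'top' if n=='t' else 'side'}0.png").astype(int);B=cv2.imread(f"pics/{n}F.png").astype(int)
  m=(abs(A-B).max(2)>40).astype(np.uint8);k,l,s,c=cv2.connectedComponentsWithStats(m)
  print(n,[q[:5].tolist() for q in s[1:] if q[4]>8])
```

```text
17.23 fix [-400.9  533.9] z 180.2 F fix [-0.2 -0.3] -0.1 w 82.5
t [[283, 170, 15, 5, 35], [278, 173, 21, 16, 105], [283, 186, 6, 5, 21], [290, 188, 6, 8, 29], [276, 198, 14, 5, 22], [269, 202, 26, 22, 375], [295, 203, 6, 18, 34], [315, 203, 8, 2, 11], [299, 206, 25, 40, 137], [322, 213, 12, 37, 108], [62, 286, 9, 12, 31]]
s [[94, 82, 14, 12, 25], [286, 199, 30, 28, 268], [254, 213, 28, 20, 262], [261, 219, 11, 2, 11], [263, 231, 30, 6, 40], [242, 236, 20, 5, 23], [244, 240, 54, 20, 478], [251, 272, 50, 13, 163]]
```

View pics/t10.png

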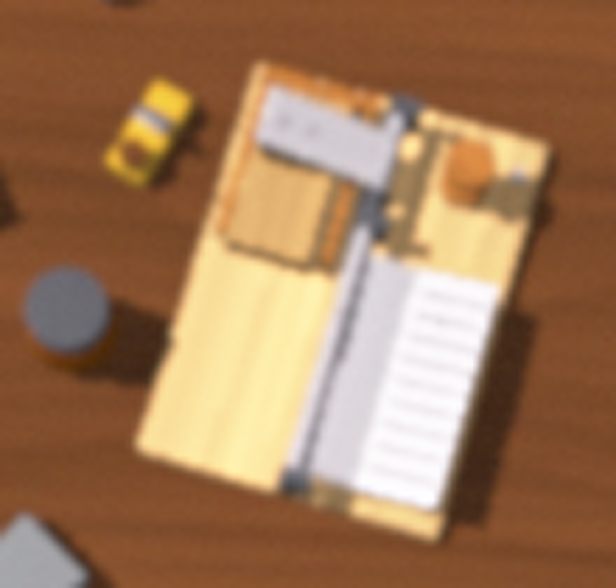

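View pics/s10.png

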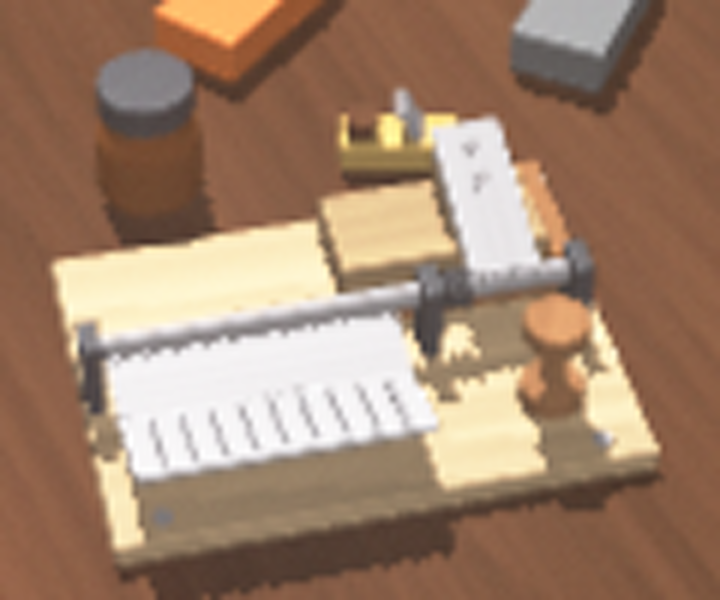

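Run:
```python
from h import *
c=lambda p,s,o:(np.array(p,float)+.5)/s-.5+np.array(o)
print(((plane("top",c([(226,236),(308,262)],5.6,(235,155)),.036)[:,:2]-Ft)@FR*1e3).round(1))
print(((plane("side",c([(320,202),(340,268)],6,(225,180)),.036)[:,:2]-Ft)@FR*1e3).round(1))
```

```text
[[ 3.  70.5]
 [ 1.8 25.3]]
[[-0.8 68.9]
 [-2.  27.5]]
```

The block's rear edge measures x +2.4 in the top view and -1.4 in the side view, averaging about 0, which is home. The flap rests on it and nothing else has moved. Handing in.

```bash
python3 -c "
from rig import arm
print(arm.sign_off(), arm.current_t())"
```

```text
the job is handed in; nothing more can be done
the job is handed in; nothing more can be done
```

The maple block is home against the end stop and clamped under the flap, and I handed the job in shortly after 17.2 s. With the right fingertip I held the treadle near its stop, at about 8–10 N. The left fingertip then slid the block along until the push force rose to about 25 N with no further movement. After that I backed off a few mm, let the treadle come up, and moved the arm clear.

**Last checks:**
- **Block position:** its rear edge is at fixture x +2.4 mm in the top view and -1.4 mm in the side view, where home is 0. The two views differ by about 4 mm. The stop face itself is hidden in the side view, so "home" rests on these positions and the hard stop I felt.
- **Clamp and treadle:** the flap lies on the block and the treadle has sprung half up, as expected with a block under it.
- **Other things:** comparing pictures from before and after, the only changes are at the fixture and at the gripper itself. The arm is back at its start pose with no load on it.

**Disagreement:** the real fingertips sit about 35–40 mm higher than the reported TCP. My first press reached TCP z 21 mm without touching anything. I spotted this from the zero force and the side view, and found the right height by feeling down to the treadle's stop.

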